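Tare the counter scale for a bonsai pot

TASK

Stand the empty rectangular bonsai pot on the platform of the counter scale, setting it down gently so that the platform is not slammed down. Then tare it: turn the trim knob sunk in the well of the console until the broad zero bar of the dial lies under the pointer, so that potting mix can be weighed in, and let go with the pot left standing on the platform. Leave the round pot, the scoop and the brush where they are.

Things in the scene. Friction and masses are not known exactly. Their poses are not given: they have to be found in the camera images.
- pot_center (a point): Centre of the rectangular dark green glazed bonsai pot, 31 mm above its underside. The pot is open on top, 146 mm long (its x axis) x 60 mm wide (its y axis) x 62 mm high, on four low feet, about 0.5 kg (the mass varies from pot to pot). Its thick flat-sided rim, the top 14 mm, is the widest part (60 mm across); below it the sides stand 4 mm further in. Starts loose and upright on the table.
- platform_top (a point): Centre of the top of the scale's steel platform, a flat plate 240 x 200 mm (scale x, y), z up. Unloaded its top is 75 mm above the table. It is sprung (about 600 N/m, damped) and sinks straight down under load, some 6 to 11 mm for the pot.
- platform (a joint): How far the platform has sunk, m: 0 unloaded, 0.026 at its bottom stop (which it must not be slammed down to; a set-down that stays under 0.023 is gentle). The pointer turns 0.13 rad clockwise per mm.
- dial_axis (a point): Centre of the round dial, on the scale's console, at pointer height (78 mm above the table). The dial (126 mm) faces up under a clear fixed window in a 138 mm aluminium bezel whose top is 87 mm above the table; the dial and the pointer cannot be touched. Its x axis is the scale's x axis, along which the pointer points with the platform empty; z up.
- pointer_tip (a point): Point on the black pointer of the dial, 50 mm from the dial axis; its x axis runs along the pointer, outwards. The pointer swings clockwise (seen from above) as the platform is loaded and does not depend on the knob.
- zero_mark (a point): Point on the dial's zero mark, 50 mm from the dial axis, its x axis radially outwards. The zero mark is the one broad long black bar on the white dial (24 x 8 mm), the other graduations are thin and short. It turns with the dial face, which the trim knob drives: 1 rad of dial for 3 rad of knob, in the same sense. With the pot on, the zero mark always starts anticlockwise of the pointer, by 0.4 to 1.5 rad of dial.
- trim_knob (a joint): Angle of the trim knob, rad, growing clockwise seen from above. At 0 the grip bar lies along the scale's x axis. Range -1.5 to 7.5; friction of about 0.06 N m holds it where it is left.
- knob_grip (a point): Point on the knob's vertical axis, half-way up its grip bar; its x axis runs along the bar and turns with the knob, z up. The knob is a black disc (62 mm, 6 mm thick) on the floor of a round well, carrying a flat-sided upright bar 60 mm long, 12 mm wide, 23 mm high; the top of the disc is 42 mm and the top of the bar 65 mm above the table, and this point 54.5 mm.
- well_mouth (a point): Centre of the mouth of the knob's well, in the grey console's flat top, 70 mm above the table; x and y as the scale's. The well is 90 mm across and 34 mm deep, so fingers must go in part-closed and leave it again to take a fresh hold.
- scale: The fixed grey counter scale, 270 x 380 mm (x, y); origin on the table under its centre. The platform is on its +y side (centre at y +90 mm), the console (160 mm wide, 70 mm high) on its -y side, with the dial at (+61, -110) mm and the knob's well at (-75, -110) mm.
- round_pot: Bystander: round dark green pot, 100 mm across, 75 mm high; origin under its centre.
- scoop: Bystander: steel hand scoop with a wooden handle, 250 mm long, lying on the table.
- brush: Bystander: brush 200 mm long lying on the table.
Mind the look-alikes: they are no part of the job. What is shaped like the part that bears pot_center but blue is not meant.

How it is judged:
By the outcome, as a careful person would: the job done as asked, in the order asked, and still so for the second after the job is handed in, with the robot touching nothing.
It also fails if it takes over 72 s, if anything falls off the work surface, if the arm or the gripper's body presses on something with over 40 N, if the wrist force passes 120 N, or if a joint passes its speed limit or range.

ROBOT

A 6-joint arm with a two-finger parallel gripper is mounted at the origin on the work surface. World frame = base frame: x ahead of the robot, y to its left, z up, the work surface at z = 0. Lengths are in m, angles in degrees, forces in N, time in s.
With the tool pointing down it reaches from about 0.35 to 0.875 m from the base axis. Payload 4.2 kg.
Tool frame: the origin (TCP) lies midway between the tips of the shut fingers; the grasp point (between the pads) lies 19 mm behind it; z points along the fingers, x is the direction in which the jaws open and shut, and the axes are right-handed (so a half turn about z gives the same grasp; the last joint's range is limited). The gripper opens to 87 mm and grips with 3 to 60 N. Pads are 19 mm wide; open, the fingers measure 117 mm over their backs; the gripper's body (75 mm by 190 mm) begins 51 mm behind the grasp point.
Start: joints at [-54.912, 22.042, 0.453, 0, -68.411, -14.817], TCP at [0.217, -0.586, 0.223] pointing down, gripper open.
Joint ranges: [-179.83, 179.83], [-69.29, 118.12], [-61.27, 80.66], [-181.25, 117.63], [-171.15, -9.14], [-177.46, 177.46]. Speed limits (degrees/s): [159.86, 159.86, 180, 180, 180, 180].

INTERFACE

Orientations are given as a 3x3 rotation matrix whose columns are the frame's x, y, z axes.
In Python, from station import sense, capture, finish_job, find_in gives the robot as it stands.
- The arm moves only by the shell command python3 -m creep 'ROWS'. ROWS is JSON, a list of rows, each a list of 7 numbers: the shift along the tool's x, y, z in mm, then the turn, a rotation vector about the tool's x, y, z in degrees, then the opening, from 0 (shut) to 1 (fully open). A call has exactly 10 rows; each row shifts and turns the commanded pose from where the row before left it, along the tool's axes as they then stand; what a row does not reach is not made up. A row lasts 1/8 s, in which the tool goes at most 62.5 mm and 10.7 degrees, less where a joint would pass 70% of its speed; a pose out of reach is approached as far as the arm can. A call with a gripper value outside its range is refused whole. The fingers move at their own pace and stop on an object; the grip force is fixed at half the most. Time passes only in rows, so rows that do not move let the fingers close, or fill a call up. It gives the time, the measured TCP pose, the force and the opening at its end, in the units of the state.
- sense(): the state, without advancing time (a new reading comes with each control period).
- capture(name): name is "scene" or "top"; returns a dict with "color" (384x512x3 uint8, blue, green, red), "vertical_fov" (degrees; the focal length in pixels is half the picture's height over the tangent of half this angle, whatever the lens; pixels are square), "cx", "cy" (the principal point, pixels), "R" (3x3) and "t" (3): a world point X has camera coordinates R X + t. Camera axes: x right, y down, z forward; pixel columns grow to the right and rows downward; lengths in m; the calibration is good to about 2 mm. A picture is of the moment at which its call begins. There is no depth.
- finish_job(): hands the job in, once; it reports no verdict.
Trained networks look in the newest picture that a camera, given by its name, has taken for a name from the list of things; names that differ only in an ending like _2 or _b are one class to them, and where a whole thing is asked for, a point or a joint stands for the part that bears it (a point fixed in the world has none). Each returns a list of dicts, best first, with "p" (0 to 1); they miss things now and then, are a little off and sometimes report something else, mostly with a low value. They report only what shows in the picture. A call takes as long as a camera call. They do not tell look-alikes from the thing itself.
- find_in(camera, name): "xy" ([column, row] in pixels, amid what is visible of it).
The state is a dict: "time_s": time; "joints": joint angles; "joint_velocities": joint speeds; "effort": joint torques, N m; "tcp_pos": TCP position; "ee_rot": TCP orientation; "wrist_force": force on the tool from outside, world axes, zero at the start; "moment": the same for the moment, N m; "gripper_width": opening from 0.0 (shut) to 1.0 (fully open).
Only numpy, scipy, OpenCV 4.12 (cv2) and the standard library are available. Lean on these libraries where they do the work, as an engineer would, in place of code of your own. Each camera call takes 0.05 s, during which the arm holds its last target. There are 200 camera calls.

## Working session

There is one attempt and no reset: what is moved stays moved. The work goes in short steps, Python scripts to look and compute and a shell command to move; the robot and the scene stay as the last step left them, time stands still between calls to the robot, and variables do not carry over. Pictures are saved under pics/ and viewed, about 8 in all and at most 12, crops included, and the job is handed in when it is done.

```bash
mkdir -p pics; ls
cat > h.py <<'E'
import numpy as np,cv2
from station import sense,capture,finish_job,find_in
def ray(c,xy):
    f=c["color"].shape[0]/2/np.tan(np.radians(c["vertical_fov"])/2)
    R=np.array(c["R"]);t=np.array(c["t"])
    d=R.T@np.array([(xy[0]-c["cx"])/f,(xy[1]-c["cy"])/f,1]);return -R.T@t,d
def at(c,xy,z):
    o,d=ray(c,xy);return o+d*(z-o[2])/d[2]
def px(c,X):
    f=c["color"].shape[0]/2/np.tan(np.radians(c["vertical_fov"])/2)
    p=np.array(c["R"])@np.array(X)+np.array(c["t"]);return np.array([c["cx"]+f*p[0]/p[2],c["cy"]+f*p[1]/p[2]])
E
python3 - <<'E'
from h import *
Z=dict(pot_center=.05,platform_top=.075,dial_axis=.078,pointer_tip=.078,zero_mark=.078,knob_grip=.06,well_mouth=.07,round_pot=.04,scoop=.02,brush=.02)
ims=[]
for n in("scene","top"):
    c=capture(n);ims.append(c["color"]);print(n,c["vertical_fov"],c["cx"],c["cy"],(-np.array(c["R"]).T@c["t"]).round(3))
    for k,z in Z.items():
        for r in find_in(n,k)[:3]:print(k,round(r["p"],2),np.round(r["xy"]),at(c,r["xy"],z).round(3))
cv2.imwrite("pics/a.png",cv2.resize(ims[0],None,fx=1.5,fy=1.5));cv2.imwrite("pics/b.png",cv2.resize(ims[1],None,fx=1.5,fy=1.5))
s=sense();print(s["ee_rot"],s["wrist_force"],s["time_s"])
E
```

```text
pics
scene 56.152410711143474 262.3575579385738 190.11535396582795 [1.043 0.011 0.774]
pot_center 0.93 [432. 205.] [0.486 0.365 0.05 ]
pot_center 0.83 [362. 206.] [0.507 0.194 0.05 ]
pot_center 0.35 [224. 224.] [ 0.595 -0.134  0.05 ]
platform_top 0.89 [264. 214.] [ 0.574 -0.042  0.075]
dial_axis 0.83 [223. 224.] [ 0.612 -0.131  0.078]
knob_grip 0.8 [192. 186.] [ 0.498 -0.233  0.06 ]
well_mouth 0.82 [227. 225.] [ 0.609 -0.123  0.07 ]
round_pot 0.75 [402. 281.] [0.69  0.272 0.04 ]
scoop 0.84 [112. 213.] [ 0.574 -0.428  0.02 ]
brush 0.72 [398. 162.] [0.32  0.313 0.02 ]
top 53.286551766648856 256.76285412517433 192.93476686364878 [ 0.413 -0.025  1.023]
pot_center 0.71 [ 91. 214.] [0.467 0.363 0.05 ]
pot_center 0.66 [158. 201.] [0.501 0.197 0.05 ]
platform_top 0.78 [252. 174.] [ 0.571 -0.04   0.075]
dial_axis 0.83 [288. 176.] [ 0.567 -0.129  0.078]
knob_grip 0.85 [330. 211.] [ 0.483 -0.239  0.06 ]
well_mouth 0.78 [288. 180.] [ 0.56  -0.132  0.07 ]
well_mouth 0.62 [255. 177.] [ 0.565 -0.047  0.07 ]
round_pot 0.79 [135. 121.] [0.712 0.267 0.04 ]
round_pot 0.28 [289. 181.] [ 0.56  -0.137  0.04 ]
scoop 0.81 [399. 184.] [ 0.561 -0.436  0.02 ]
brush 0.92 [114. 277.] [0.309 0.307 0.02 ]
brush 0.38 [252. 178.] [ 0.571 -0.042  0.02 ]
[[-3.46517906e-01  9.38043358e-01 -3.44750559e-06]
 [ 9.38043356e-01  3.46517906e-01  5.15040191e-05]
 [ 4.95076255e-05  1.46131552e-05 -9.99999999e-01]] [ 0.16408053 -0.00519722  0.27004135] 1.1
```

View pics/a.png

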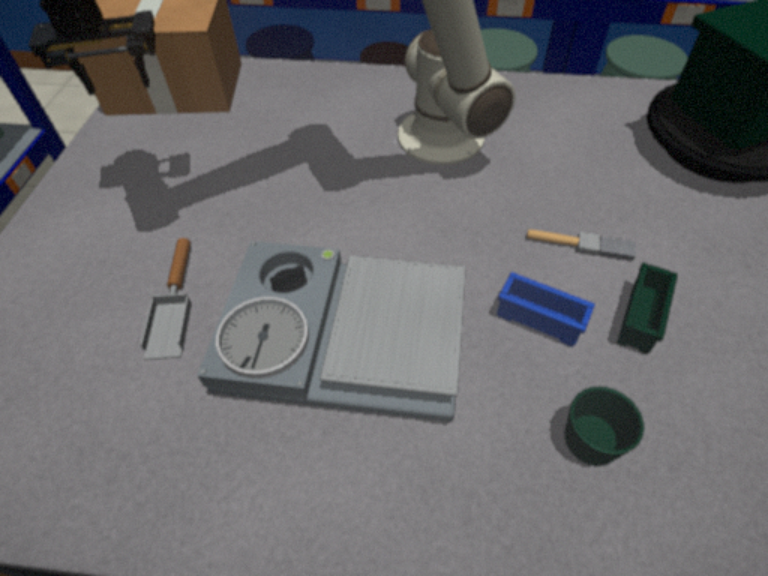

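View pics/b.png

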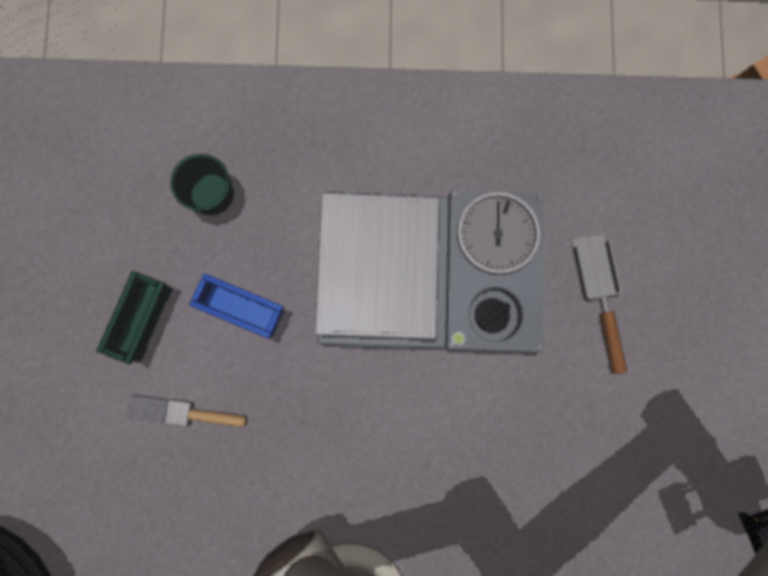

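The view shows two rectangular pots: dark green at scene (432,205) / top (90,212), and blue at scene (362,206) / top (158,203). The task calls for the dark green one and says blue is not meant. I'll confirm with one enlarged crop.

Run:
```python
from h import *
c=capture("top");im=c["color"]
hsv=cv2.cvtColor(im,cv2.COLOR_BGR2HSV)
m=((hsv[...,0]>60)&(hsv[...,0]<100)&(hsv[...,1]>90)).astype(np.uint8)
r=m[160:260,50:130];print(r.sum())
cn=max(cv2.findContours(r,0,2)[0],key=cv2.contourArea)+np.array([50,160])
# rim lies at z=.062
P=np.array([at(c,p[0],.062)[:2] for p in cn],np.float32)
(ce,sz,an)=cv2.minAreaRect(P);print("pot",ce,sz,an,cv2.boxPoints((ce,sz,an)).round(3).tolist())
a=at(c,(499/1.5,232/1.5),.087);b=at(c,(494/1.5,315/1.5),.07)
print("dial",a,"well",b,np.linalg.norm((a-b)[:2]),np.degrees(np.arctan2(*(a-b)[1::-1])))
# platform corners & scale outline corners (view px)
for p,z in[((323,193),.075),((440,196),.075),((436,339),.075),((317,335),.075),((543,193),.07),((542,352),.07),((449,350),.07),((452,192),.07)]:
    print(p,at(c,np.array(p)/1.5,z).round(3))
k=np.hstack([cv2.resize(im[160:260,50:200],None,fx=4,fy=4,interpolation=2)[:400,:400],cv2.resize(im[120:245,290:370],None,fx=4,fy=4,interpolation=2)[:400]])
for p in cn:cv2.circle(k,tuple(int(v) for v in (p[0]-[50,160])*4),1,(0,0,255),-1)
cv2.imwrite("pics/c.png",k)
```

```text
244
pot (0.461660772562027, 0.35462498664855957) (0.0195689145475626, 0.10839729756116867) 68.78251647949219 [[0.40799999237060547, 0.36500000953674316], [0.5090000033378601, 0.32600000500679016], [0.515999972820282, 0.3440000116825104], [0.41499999165534973, 0.382999986410141]]
dial [ 0.62289295 -0.24125402  0.087     ] well [ 0.48498276 -0.23553955  0.07      ] 0.13802853472880663 -2.372761658910567
(323, 193) [0.686 0.055 0.075]
(440, 196) [ 0.686 -0.144  0.075]
(436, 339) [ 0.443 -0.138  0.075]
(317, 335) [0.447 0.058 0.075]
(543, 193) [ 0.697 -0.322  0.07 ]
(542, 352) [ 0.425 -0.316  0.07 ]
(449, 350) [ 0.426 -0.16   0.07 ]
(452, 192) [ 0.695 -0.165  0.07 ]
```

View pics/c.png

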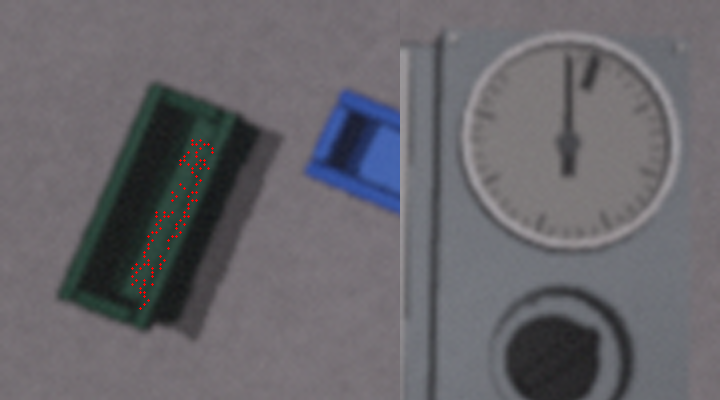

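The crop confirms the dark green pot, with rim corners in top px of about (88,181), (110,188), (87,242) and (64,234). The dial's zero bar sits just clockwise of the pointer. Next I'll compute the pot pose and make the first move.

```bash
cat >> h.py <<'E'
def go(X,th=None):
    s=sense();R=np.array(s["ee_rot"]);p=np.array(s["tcp_pos"])
    cur=np.degrees(np.arctan2(R[1,0],R[0,0]))
    print("t",s["time_s"],"pos",p.round(4),"theta",cur.round(2),"tilt",R[:,2].round(4),"j1,6",np.round(s["joints"],1)[[0,5]],"F",np.round(s["wrist_force"],1),"w",round(s["gripper_width"],3))
    print("shift tool mm",(1000*R.T@(np.array(X)-p)).round(1),"" if th is None else "turnz %.1f"%((cur-th+90)%180-90))
E
python3 - <<'E'
from h import *
c=capture("top")
P=np.array([at(c,p,.062)[:2] for p in[(88,180.75),(110,188.25),(86.75,242),(64.5,234.25)]])
print(P.round(3).tolist(),P.mean(0),np.linalg.norm(P[0]-P[3]),np.linalg.norm(P[0]-P[1]),[np.degrees(np.arctan2(*(a-b)[::-1])) for a,b in((P[0],P[3]),(P[1],P[2]))])
c=capture("scene")
Q=np.array([at(c,np.array(p)/1.5,.062)[:2] for p in[(647,264),(676,272),(657,341),(622,330)]]);print(Q.round(3).tolist(),Q.mean(0))
E
python3 -m creep '[[0,0,-4,0,0,0,1],[36,43,0,0,0,0,1],[36,43,0,0,0,0,1],[36,43,0,0,0,0,1],[36,43,0,0,0,0,1],[36,43,0,0,0,0,1],[36,43,0,0,0,0,1],[36,43,0,0,0,0,1],[36,43,0,0,0,0,1],[36,43,0,0,0,0,1]]'
```

```text
[[0.549, 0.37], [0.531, 0.315], [0.397, 0.363], [0.415, 0.419]] [0.47286268 0.36679684] 0.1424237512650808 0.058380160614718186 [np.float64(-19.879937690503436), np.float64(-19.967953897507467)]
[[0.402, 0.374], [0.415, 0.42], [0.559, 0.362], [0.544, 0.312]] [0.47971802 0.36685054]
time_s: 2.5
tcp_pos: [0.4682, -0.1465, 0.2273]
ee_rot: [[-0.347, 0.938, 0.002], [0.938, 0.347, -0.0], [-0.001, 0.001, -1.0]]
wrist_force: [1.7, -0.3, -0.3]
gripper_width: 1.0
```

```bash
python3 -c "
from h import *
go([.475,.367,.2],70)"
```

```text
t 2.5 pos [ 0.4682 -0.1465  0.2273] theta 110.29 tilt [ 1.5e-03 -2.0e-04 -1.0e+00] j1,6 [  1.6 -71.4] F [ 1.7 -0.3 -0.3] w 1.0
shift tool mm [479.3 184.4  27.2] turnz 40.3
```

```bash
python3 -m creep '[[48,18,3,0,0,0,1],[48,18,3,0,0,0,1],[48,18,3,0,0,0,1],[48,18,3,0,0,0,1],[48,18,3,0,0,0,1],[48,18,3,0,0,0,1],[48,18,3,0,0,0,1],[48,18,3,0,0,0,1],[48,18,3,0,0,0,1],[48,18,0,0,0,0,1]]'
python3 -m creep '[[0,0,0,0,0,10,1],[0,0,0,0,0,10,1],[0,0,0,0,0,10,1],[0,0,0,0,0,10,1],[0,0,0,0,0,0,1],[0,0,0,0,0,0,1],[0,0,0,0,0,0,1],[0,0,0,0,0,0,1],[0,0,0,0,0,0,1],[0,0,0,0,0,0,1]]'
python3 -c "
from h import *
go([.475,.367,.15],70)
print(sense()['joints'])
c=capture('top');s=c['color'][150:270,20:170];d=capture('scene');e=d['color'][140:260,360:510]
cv2.imwrite('pics/d.png',np.hstack([cv2.resize(s,(400,320)),cv2.resize(e,(400,320))]))
"
```

```text
time_s: 3.75
tcp_pos: [0.4697, 0.3661, 0.1998]
ee_rot: [[-0.347, 0.938, 0.0], [0.938, 0.347, 0.0], [-0.0, 0.0, -1.0]]
wrist_force: [0.5, -0.2, -0.0]
gripper_width: 1.002
time_s: 5.0
tcp_pos: [0.4699, 0.3644, 0.1996]
ee_rot: [[0.337, 0.941, 0.0], [0.941, -0.337, -0.0], [-0.0, 0.0, -1.0]]
wrist_force: [-0.2, -0.1, -0.8]
gripper_width: 0.999
t 5.0 pos [0.4699 0.3644 0.1996] theta 70.28 tilt [ 0. -0. -1.] j1,6 [  53.4 -163.1] F [-0.2 -0.1 -0.8] w 0.999
shift tool mm [ 4.2  3.9 49.6] turnz 0.3
[ 5.33821221e+01  2.00615586e+01 -5.98360243e+00  2.39314335e-03
 -6.39547463e+01 -1.63099830e+02]
```

View pics/d.png

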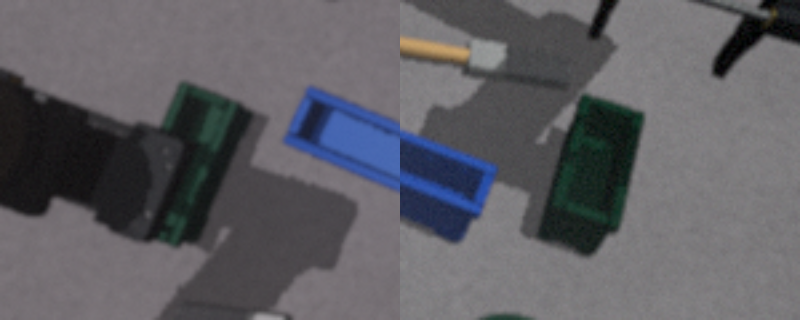

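```bash
python3 -m creep '[[4,4,20,0,0,0,1],[0,0,30,0,0,0,1],[0,0,30,0,0,0,1],[0,0,20,0,0,0,1],[0,0,20,0,0,0,1],[0,0,15,0,0,0,1],[0,0,15,0,0,0,1],[0,0,10,0,0,0,1],[0,0,4,0,0,0,1],[0,0,0,0,0,0,1]]'
python3 -m creep '[[0,0,0,0,0,0,0.8],[0,0,0,0,0,0,0.7],[0,0,0,0,0,0,0.6],[0,0,0,0,0,0,0.5],[0,0,0,0,0,0,0.4],[0,0,0,0,0,0,0.4],[0,0,0,0,0,0,0.4],[0,0,0,0,0,0,0.4],[0,0,0,0,0,0,0.4],[0,0,0,0,0,0,0.4]]'
```

```text
time_s: 6.35
tcp_pos: [0.4751, 0.3669, 0.0356]
ee_rot: [[0.337, 0.941, 0.0], [0.941, -0.337, 0.0], [0.0, 0.0, -1.0]]
wrist_force: [-0.4, -0.3, -0.0]
gripper_width: 1.001
time_s: 7.6
tcp_pos: [0.4759, 0.3681, 0.0364]
ee_rot: [[0.337, 0.941, 0.002], [0.941, -0.337, 0.003], [0.003, 0.001, -1.0]]
wrist_force: [1.3, 5.1, 0.7]
gripper_width: 0.687
```

```bash
python3 -m creep '[[0,0,-3,0,0,0,0.4],[0,0,-8,0,0,0,0.4],[0,0,-15,0,0,0,0.4],[0,0,-20,0,0,0,0.4],[0,0,-20,0,0,0,0.4],[0,0,-20,0,0,0,0.4],[0,0,-20,0,0,0,0.4],[0,0,-15,0,0,0,0.4],[0,0,-9,0,0,0,0.4],[0,0,0,0,0,0,0.4]]'
python3 -c "
from h import *
import math
a=math.radians(-1.3);ce=np.array([.5655,-.042])+.01*np.array([-math.sin(a),math.cos(a)])
print(ce)
go([ce[0],ce[1],.166],88.7)"
```

```text
time_s: 8.85
tcp_pos: [0.4751, 0.3669, 0.1661]
ee_rot: [[0.338, 0.941, 0.001], [0.941, -0.338, 0.001], [0.001, 0.0, -1.0]]
wrist_force: [0.2, -0.4, -5.9]
gripper_width: 0.685
[ 0.56572687 -0.03200257]
t 8.85 pos [0.4751 0.3669 0.1661] theta 70.27 tilt [ 5.e-04  9.e-04 -1.e+00] j1,6 [  53.1 -162.8] F [ 0.2 -0.4 -5.9] w 0.685
shift tool mm [-3.449e+02  2.200e+02 -2.000e-01] turnz -18.4
```

```bash
python3 -m creep '[[-15,10,0,0,0,0,0.4],[-30,19,0,0,0,0,0.4],[-40,25,0,0,0,0,0.4],[-45,29,0,0,0,0,0.4],[-45,29,0,0,0,0,0.4],[-45,29,0,0,0,0,0.4],[-45,29,0,0,0,0,0.4],[-40,25,0,0,0,0,0.4],[-28,18,0,0,0,0,0.4],[-12,7,0,0,0,0,0.4]]'
python3 -m creep '[[0,0,0,0,0,-4,0.4],[0,0,0,0,0,-5,0.4],[0,0,0,0,0,-5,0.4],[0,0,0,0,0,-4,0.4],[0,0,5,0,0,0,0.4],[0,0,8,0,0,0,0.4],[0,0,10,0,0,0,0.4],[0,0,10,0,0,0,0.4],[0,0,7,0,0,0,0.4],[0,0,2,0,0,0,0.4]]'
python3 -c "
from h import *
go([.5657,-.032,.113],88.7)
a=capture('top')['color'];b=capture('scene')['color']
cv2.imwrite('pics/e.png',np.hstack([cv2.resize(a[110:250,190:380],(400,295)),cv2.resize(b[130:270,150:340],(400,295))]))"
```

```text
time_s: 10.1
tcp_pos: [0.5648, -0.0347, 0.1646]
ee_rot: [[0.34, 0.94, -0.002], [0.94, -0.34, -0.0], [-0.001, -0.002, -1.0]]
wrist_force: [-0.3, 0.3, -6.4]
gripper_width: 0.684
time_s: 11.35
tcp_pos: [0.5653, -0.0323, 0.1228]
ee_rot: [[0.03, 1.0, -0.001], [1.0, -0.03, -0.0], [-0.0, -0.001, -1.0]]
wrist_force: [-0.9, 0.1, -7.6]
gripper_width: 0.684
t 11.35 pos [ 0.5653 -0.0323  0.1228] theta 88.26 tilt [-1.3e-03 -3.0e-04 -1.0e+00] j1,6 [  13.1 -104.9] F [-0.9  0.1 -7.6] w 0.684
shift tool mm [0.3 0.4 9.8] turnz -0.4
```

View pics/e.png

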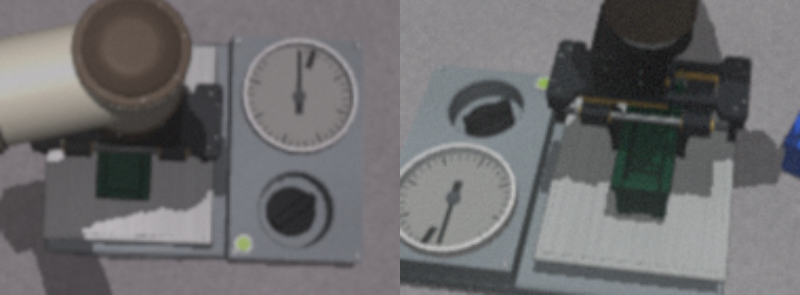

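```bash
python3 -m creep '[[0,0,4,0,0,0,0.4],[0,0,4,0,0,0,0.4],[0,0,2,0,0,0,0.4],[0,0,2,0,0,0,0.4],[0,0,2,0,0,0,0.4],[0,0,2,0,0,0,0.4],[0,0,2,0,0,0,0.4],[0,0,1.5,0,0,0,0.4],[0,0,1,0,0,0,0.4],[0,0,0,0,0,0,0.4]]'
```

```text
time_s: 12.7
tcp_pos: [0.5657, -0.0322, 0.1032]
ee_rot: [[0.03, 1.0, 0.0], [1.0, -0.03, -0.0], [-0.0, 0.0, -1.0]]
wrist_force: [-2.2, -0.4, -2.1]
gripper_width: 0.688
```

```bash
python3 -m creep '[[0,0,1,0,0,0,0.4],[0,0,1,0,0,0,0.4],[0,0,1,0,0,0,0.4],[0,0,0.5,0,0,0,0.4],[0,0,0,0,0,0,0.4],[0,0,0,0,0,0,0.7],[0,0,0,0,0,0,0.8],[0,0,0,0,0,0,0.9],[0,0,0,0,0,0,1],[0,0,0,0,0,0,1]]'
```

```text
time_s: 13.95
tcp_pos: [0.5658, -0.0323, 0.0996]
ee_rot: [[0.03, 1.0, 0.0], [1.0, -0.03, 0.0], [0.0, 0.0, -1.0]]
wrist_force: [-0.4, -0.2, -0.0]
gripper_width: 0.977
```

```bash
python3 -m creep '[[0,0,-3,0,0,0,1],[0,0,-10,0,0,0,1],[0,0,-20,0,0,0,1],[0,0,-30,0,0,0,1],[0,0,-30,0,0,0,1],[0,0,-30,0,0,0,1],[-40,0,-10,0,0,0,1],[-50,0,0,0,0,0,1],[-50,0,0,0,0,0,1],[-50,0,0,0,0,0,1]]'
python3 -c "
from h import *
go([.486,-.238,.15])
a=capture('top')
for n in('zero_mark','pointer_tip','knob_grip','dial_axis'):print(n,[(round(r['p'],2),np.round(r['xy'],1)) for r in find_in('top',n)[:3]])
b=capture('scene')
for n in('zero_mark','pointer_tip','knob_grip','dial_axis','well_mouth'):print(n,[(round(r['p'],2),np.round(r['xy'],1)) for r in find_in('scene',n)[:3]])
a=a['color'];b=b['color']
cv2.imwrite('pics/f.png',np.hstack([cv2.resize(a[110:250,210:380],(380,313),interpolation=2),cv2.resize(b[150:270,130:270],(365,313),interpolation=2)]))"
```

```text
time_s: 15.2
tcp_pos: [0.5598, -0.2236, 0.2337]
ee_rot: [[0.03, 1.0, 0.001], [1.0, -0.03, -0.0], [-0.0, 0.001, -1.0]]
wrist_force: [0.7, 0.2, -0.3]
gripper_width: 1.002
t 15.2 pos [ 0.5598 -0.2236  0.2337] theta 88.3 tilt [ 1.5e-03 -3.0e-04 -1.0e+00] j1,6 [ -6.4 -85.3] F [ 0.7  0.2 -0.3] w 1.002
shift tool mm [-16.5 -73.5  83.6] 
zero_mark []
pointer_tip []
knob_grip [(0.87, array([329.3, 211.7])), (0.62, array([239.6, 155.6]))]
dial_axis [(0.86, array([315.7, 195.1])), (0.45, array([404.1, 203.8]))]
zero_mark []
pointer_tip []
knob_grip [(0.78, array([191.4, 187.5]))]
dial_axis [(0.94, array([220.2, 228.4]))]
well_mouth [(0.87, array([220.5, 225.6]))]
```

View pics/f.png

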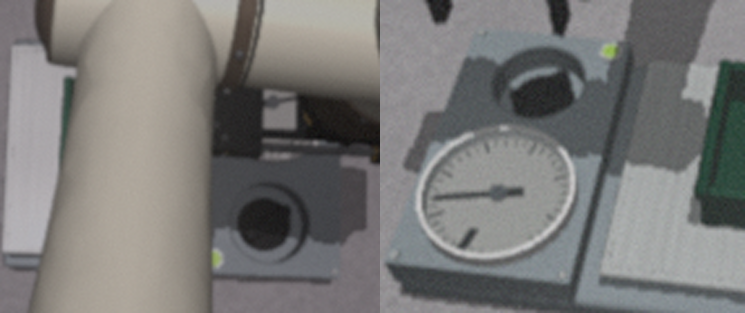

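The pot stands on the platform. In the scene crop the pointer points toward −y with its tip at (434,198), and the zero bar is at (467,240), anticlockwise of it. Now I need the knob bar direction, so I'll enhance the image.

```bash
cat >> h.py <<'E'
def dial(c,tip,bar,cen=None):
    O=np.array([.622,-.243]) if cen is None else at(c,cen,.078)[:2]
    a=[np.degrees(np.arctan2(*(at(c,p,.078)[:2]-O)[::-1])) for p in(tip,bar)]
    return O.round(4),np.round(a,1),"knob cw deg %.1f"%(3*(a[1]-a[0]))
E
python3 - <<'E'
from h import *
b=capture("scene");a=capture("top")
A=np.mean([capture("top")["color"] for _ in range(4)],0);B=np.mean([capture("scene")["color"] for _ in range(4)],0)
print(dial(b,(150.7,225.9),(163.4,242)),dial(b,(150.7,225.9),(163.4,242),(175.3,224)))
f=lambda I,x,y:np.clip(cv2.resize(I[y:y+48,x:x+48],(400,400),interpolation=cv2.INTER_CUBIC)*3-40,0,255)
pa=px(a,[.486,-.238,.055]);pb=px(b,[.486,-.238,.055]);print(pa,pb)
o=[]
for I,p in((A,pa),(B,pb)):
    x,y=int(p[0])-24,int(p[1])-24;print(x,y);o.append(f(I,x,y))
cv2.imwrite("pics/g.png",np.hstack(o))
E
```

```text
(array([ 0.622, -0.243]), array([-75.4, -11.6]), 'knob cw deg 191.3') (array([ 0.6243, -0.2394]), array([-78.6, -16.1]), 'knob cw deg 187.5')
[328.99977047 210.03711354] [191.46429797 183.57240128]
304 186
167 159[ WARN:0@9.342] global loadsave.cpp:1063 imwrite_ Unsupported depth image for selected encoder is fallbacked to CV_8U.
```

View pics/g.png

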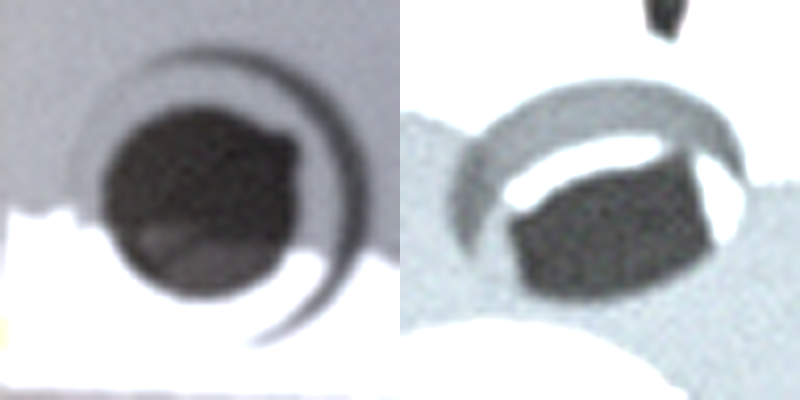

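```bash
cat > fit.py <<'E'
from h import *
from scipy.optimize import minimize
S=8
def render(c,x,y,w,th,x0,y0,wx,wy):
    m=np.zeros((48*S,48*S),np.uint8);q=lambda P:np.array([(px(c,p)-[x0,y0]+.5)*S for p in P]).astype(np.int32)
    t=np.linspace(0,2*np.pi,40)
    for P in([[x+.031*np.cos(v),y+.031*np.sin(v),z] for v in t for z in(.036,.042)],
             [[x+u*np.cos(th)-v*np.sin(th),y+u*np.sin(th)+v*np.cos(th),z] for u in(-.03,.03) for v in(-.006,.006) for z in(.042,.065)]):
        cv2.fillConvexPoly(m,cv2.convexHull(q(P)),1)
    w=np.zeros_like(m);cv2.fillConvexPoly(w,cv2.convexHull(q([[wx+.045*np.cos(v),wy+.045*np.sin(v),.07] for v in t])),1)
    return cv2.resize((m*w).astype(np.float32),(48,48),interpolation=cv2.INTER_AREA)
def fit(use):
    D=[]
    for n,x0,y0,thr in(("top",304,186,33),("scene",167,159,46)):
        if n not in use:continue
        c=capture(n);I=np.mean([capture(n)["color"] for _ in range(5)],0).mean(2)[y0:y0+48,x0:x0+48]
        M=(1/(1+np.exp((I-thr)/3)));W=np.ones((48,48));
        if n=="top":W[27:]=0
        else:W[37:]=0;W[:10]=0
        D.append((c,x0,y0,M,W))
    best=[]
    for d in range(-90,90,5):
        def cost(p):return sum(((render(c,.486+p[2*i]/1000,-.238+p[2*i+1]/1000,0,np.radians(p[-1]*3),x0,y0,.486+p[2*i]/1000,-.238+p[2*i+1]/1000)-M)**2*W).sum() for i,(c,x0,y0,M,W) in enumerate(D))
        p=[0,0]*len(D)+[d/3];r=minimize(cost,p,method="Nelder-Mead",options=dict(maxfev=80,initial_simplex=np.vstack([p]+[np.array(p)+3*e for e in np.eye(len(p))])))
        best.append((r.fun,r.x[-1]*3,r.x[:-1]))
    for b in sorted(best,key=lambda b:b[0])[:5]:print(np.round(b[0],1),"bar deg",np.round(b[1],1),"offs mm",np.round(b[2],1))
if __name__=="__main__":
    for u in(("scene",),("top",),("top","scene")):print(u);fit(u)
    b=capture("scene");P=at(b,(180.8,184.8),.065);Q=at(b,(201.8,177.6),.065);print(P,Q,np.linalg.norm(P-Q),np.degrees(np.arctan2(*(Q-P)[1::-1])))
E
time python3 fit.py
```

```text
('scene',)
68.8 bar deg -63.8 offs mm [ 1.2 -0.4]
69.0 bar deg -64.3 offs mm [ 1.3 -0.1]
69.1 bar deg -63.3 offs mm [0.9 0.3]
69.1 bar deg -66.2 offs mm [ 1.4 -0.9]
69.1 bar deg -63.6 offs mm [ 1.2 -0.2]
('top',)
32.4 bar deg -40.1 offs mm [-3.8 -0.7]
32.5 bar deg -40.0 offs mm [-3.8 -0.7]
32.5 bar deg -40.1 offs mm [-3.8 -0.7]
32.5 bar deg -38.6 offs mm [-3.8 -0.7]
32.5 bar deg -39.1 offs mm [-3.8 -0.7]
('top', 'scene')
109.9 bar deg -47.1 offs mm [-3.5 -0.1  0.5 -0.4]
110.0 bar deg -44.6 offs mm [-3.6 -0.9  1.3 -0.3]
110.2 bar deg -44.0 offs mm [-3.1 -0.7  1.3 -0.3]
110.4 bar deg -47.1 offs mm [-3.3 -0.7  0.8  0.6]
110.5 bar deg -50.4 offs mm [-3.5 -0.4  0.8  0.7]
[ 0.50051223 -0.26047422  0.065     ] [ 0.47160604 -0.21263616  0.065     ] 0.05589317999318779 121.14250587197418
real	1m36.070s
user	1m7.410s
sys	0m0.493s
```

```bash
python3 -m creep '[[-9,-37,20,0,0,0,0.4],[-9,-37,20,0,0,0,0.4],[0,0,20,0,0,-10,0.4],[0,0,20,0,0,-10,0.4],[0,0,0,0,0,-10,0.4],[0,0,0,0,0,-10,0.4],[0,0,0,0,0,-10,0.4],[0,0,0,0,0,-10,0.4],[0,0,0,0,0,-10,0.4],[0,0,0,0,0,-10,0.4]]'
python3 -m creep '[[0,0,0,0,0,-10,0.4],[0,0,0,0,0,-10,0.4],[0,0,0,0,0,-10,0.4],[0,0,0,0,0,-10,0.4],[0,0,0,0,0,-9,0.4],[0,0,10,0,0,0,0.4],[0,0,20,0,0,0,0.4],[0,0,20,0,0,0,0.4],[0,0,10,0,0,0,0.4],[0,0,0,0,0,0,0.4]]'
python3 -c "
from h import *
go([.485,-.239,.047],37)
cv2.imwrite('pics/i.png',np.hstack([np.clip(cv2.resize(capture(n)['color'][y:y+70,x:x+90],(400,311),interpolation=2)*1.3,0,255) for n,x,y in(('scene',145,135),('top',285,165))]))"
```

```text
time_s: 18.75
tcp_pos: [0.4854, -0.2379, 0.1526]
ee_rot: [[-0.98, 0.198, 0.0], [0.198, 0.98, -0.0], [-0.0, -0.0, -1.0]]
wrist_force: [-0.3, -0.5, -0.3]
gripper_width: 0.403
time_s: 20.0
tcp_pos: [0.4849, -0.2378, 0.0917]
ee_rot: [[-0.796, -0.605, -0.002], [-0.605, 0.796, 0.0], [0.001, 0.001, -1.0]]
wrist_force: [-0.8, -0.3, 0.1]
gripper_width: 0.405
t 20.0 pos [ 0.4849 -0.2378  0.0917] theta -142.79 tilt [-1.9e-03  3.0e-04 -1.0e+00] j1,6 [-8.9 46.1] F [-0.8 -0.3  0.1] w 0.405
shift tool mm [ 0.6 -1.1 44.7] turnz 0.2[ WARN:0@2.710] global loadsave.cpp:1063 imwrite_ Unsupported depth image for selected encoder is fallbacked to CV_8U.
```

View pics/i.png

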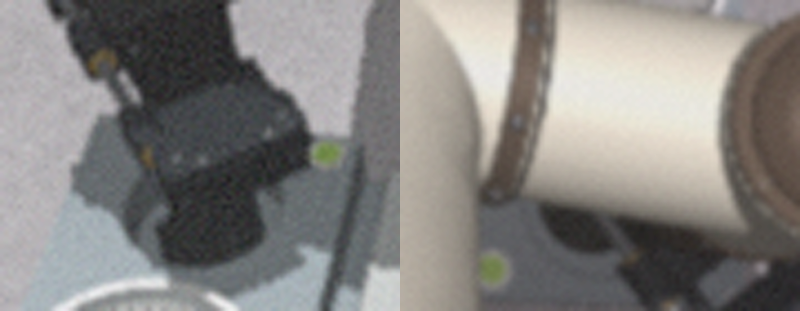

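Both views show the fingers part-closed over the well. I'll descend in two steps and watch the force.

```bash
python3 -m creep '[[0,-1,5,0,0,0,0.4],[0,0,5,0,0,0,0.4],[0,0,5,0,0,0,0.4],[0,0,5,0,0,0,0.4],[0,0,3,0,0,0,0.4],[0,0,3,0,0,0,0.4],[0,0,2,0,0,0,0.4],[0,0,2,0,0,0,0.4],[0,0,1,0,0,0,0.4],[0,0,0,0,0,0,0.4]]'
```

```text
time_s: 21.35
tcp_pos: [0.486, -0.2387, 0.0615]
ee_rot: [[-0.796, -0.606, -0.0], [-0.606, 0.796, -0.0], [0.0, 0.0, -1.0]]
wrist_force: [-0.4, 0.0, -0.3]
gripper_width: 0.397
```

```bash
python3 -m creep '[[0,0,2,0,0,0,0.4],[0,0,2,0,0,0,0.4],[0,0,2,0,0,0,0.4],[0,0,2,0,0,0,0.4],[0,0,2,0,0,0,0.4],[0,0,2,0,0,0,0.4],[0,0,1,0,0,0,0.4],[0,0,1,0,0,0,0.4],[0,0,0,0,0,0,0.4],[0,0,0,0,0,0,0.4]]'
python3 -m creep '[[0,0,0,0,0,0,0.35],[0,0,0,0,0,0,0.3],[0,0,0,0,0,0,0.25],[0,0,0,0,0,0,0.2],[0,0,0,0,0,0,0.15],[0,0,0,0,0,0,0.1],[0,0,0,0,0,0,0.05],[0,0,0,0,0,0,0],[0,0,0,0,0,0,0],[0,0,0,0,0,0,0]]'; python3 -c "
from h import *
go([.486,-.239,.05]);print(sense()['moment'])"
```

```text
time_s: 22.6
tcp_pos: [0.486, -0.2387, 0.0476]
ee_rot: [[-0.796, -0.606, 0.0], [-0.606, 0.796, -0.0], [-0.0, -0.0, -1.0]]
wrist_force: [0.2, -0.0, -0.2]
gripper_width: 0.402
time_s: 23.85
tcp_pos: [0.4879, -0.2374, 0.0476]
ee_rot: [[-0.796, -0.606, 0.004], [-0.606, 0.796, 0.001], [-0.004, -0.001, -1.0]]
wrist_force: [3.6, 7.0, -0.6]
gripper_width: 0.134
t 23.85 pos [ 0.4879 -0.2374  0.0476] theta -142.72 tilt [ 0.0037  0.001  -1.    ] j1,6 [-8.9 46.3] F [ 3.6  7.  -0.6] w 0.134
shift tool mm [ 2.4 -0.2 -2.4] 
[ 1.94654084 -0.86927728 -0.07938906]
```

```bash
python3 -m creep '[[-2,0,0,0,0,3,0],[0,0,0,0,0,5,0],[0,0,0,0,0,8,0],[0,0,0,0,0,8,0],[0,0,0,0,0,8,0],[0,0,0,0,0,8,0],[0,0,0,0,0,8,0],[0,0,0,0,0,8,0],[0,0,0,0,0,4,0],[0,0,0,0,0,0,0]]'; python3 -c "
from h import *
go([.486,-.239,.05]);print(sense()['moment'])"
```

```text
time_s: 25.1
tcp_pos: [0.4884, -0.2372, 0.0476]
ee_rot: [[-0.923, 0.386, 0.002], [0.386, 0.923, 0.0], [-0.001, 0.001, -1.0]]
wrist_force: [1.9, 0.9, -2.1]
gripper_width: 0.132
t 25.1 pos [ 0.4884 -0.2372  0.0476] theta 157.32 tilt [ 1.6e-03  1.0e-04 -1.0e+00] j1,6 [ -8.8 -13.9] F [ 1.9  0.9 -2.1] w 0.132
shift tool mm [ 1.5 -2.5 -2.4] 
[ 0.59430349 -0.57149851 -0.07748328]
```

```bash
python3 -m creep '[[0,0,0,0,0,5,0],[0,0,0,0,0,8,0],[0,0,0,0,0,9,0],[0,0,0,0,0,9,0],[0,0,0,0,0,9,0],[0,0,0,0,0,9,0],[0,0,0,0,0,9,0],[0,0,0,0,0,9,0],[0,0,0,0,0,8,0],[0,0,0,0,0,5,0]]'
python3 -m creep '[[0,0,0,0,0,5,0],[0,0,0,0,0,8,0],[0,0,0,0,0,8,0],[0,0,0,0,0,5,0],[0,0,0,0,0,4,0],[0,0,0,0,0,0,0],[0,0,0,0,0,0,0],[0,0,0,0,0,0,0],[0,0,0,0,0,0,0],[0,0,0,0,0,0,0]]'
python3 - <<'E'
from h import *
go([.486,-.239,.05])
B=np.mean([capture("scene")["color"] for _ in range(6)],0)
i=cv2.resize(B[198:252,142:202],None,fx=10,fy=10,interpolation=cv2.INTER_CUBIC).clip(0,255)
cv2.imwrite("pics/j.png",i.astype(np.uint8))
E
```

```text
time_s: 26.35
tcp_pos: [0.4887, -0.2377, 0.0476]
ee_rot: [[0.222, 0.975, 0.002], [0.975, -0.222, -0.001], [-0.0, 0.002, -1.0]]
wrist_force: [2.7, -0.3, -2.0]
gripper_width: 0.137
time_s: 27.6
tcp_pos: [0.4886, -0.2379, 0.0476]
ee_rot: [[0.678, 0.735, 0.002], [0.735, -0.678, -0.001], [0.001, 0.002, -1.0]]
wrist_force: [3.9, -2.8, -4.9]
gripper_width: 0.134
t 27.6 pos [ 0.4886 -0.2379  0.0476] theta 47.33 tilt [ 2.1e-03 -8.0e-04 -1.0e+00] j1,6 [  -8.8 -123.8] F [ 3.9 -2.8 -4.9] w 0.134
shift tool mm [-2.5 -1.1 -2.4]
```

View pics/j.png

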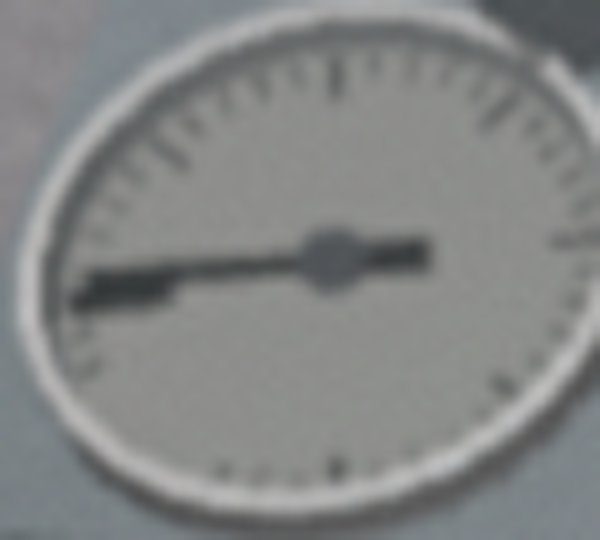

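The crop shows the pointer running from the hub at (331,260) to its tip at about (95,279). The zero bar is at about (122,293), overlapping the pointer but still slightly anticlockwise. I'll quantify this with a polar unwrap, treating the face as lying a few mm below the pointer.

```bash
cat > pol.py <<'E'
from h import *
c=capture("scene");B=np.mean([capture("scene")["color"] for _ in range(8)],0).mean(2).astype(np.float32)
def prof(z,cen,rs,A):
    O=at(c,cen,z)
    M=np.array([[px(c,[O[0]+r*np.cos(a),O[1]+r*np.sin(a),z]) for a in np.radians(A)] for r in rs],np.float32)
    return cv2.remap(B,M[...,0].copy(),M[...,1].copy(),cv2.INTER_CUBIC).mean(0)
g=lambda x,y:(142+x/10-.45,198+y/10-.45)
A=np.arange(-110,-40,2.)
p=prof(.078,g(331,260),np.arange(.018,.032,.002),A)
d=np.clip(np.median(p)-6-p,0,None);print("pointer",(d*A).sum()/d.sum())
for z,ce in((.075,g(336.7,269)),(.078,g(331,260)),(.076,g(334,266))):
    b=prof(z,ce,np.arange(.042,.053,.002),A);print(z,at(c,ce,z).round(4))
    h=(np.median(b)+b.min())/2;i=np.where(b<h)[0];d=np.clip(np.median(b)-10-b,0,None);print("dark half-max",A[i[0]],A[i[-1]],"centroid",(d*A).sum()/d.sum())
    if z==.075:print(dict(zip(A.astype(int).tolist(),b.round().astype(int).tolist())))
E
python3 pol.py
```

```text
pointer -78.1711254548253
0.075 [ 0.6237 -0.2404  0.075 ]
dark half-max -84.0 -72.0 centroid -77.5534532833624
{-110: 142, -108: 142, -106: 142, -104: 142, -102: 142, -100: 142, -98: 142, -96: 142, -94: 143, -92: 142, -90: 140, -88: 132, -86: 119, -84: 94, -82: 71, -80: 60, -78: 57, -76: 60, -74: 68, -72: 85, -70: 107, -68: 127, -66: 140, -64: 144, -62: 144, -60: 143, -58: 143, -56: 143, -54: 142, -52: 142, -50: 142, -48: 142, -46: 142, -44: 142, -42: 142}
0.078 [ 0.6233 -0.2412  0.078 ]
dark half-max -80.0 -68.0 centroid -74.39657970756814
0.076 [ 0.6236 -0.2409  0.076 ]
dark half-max -82.0 -70.0 centroid -76.51087212267703
```

```bash
python3 -m creep '[[0,0,0,0,0,4,0],[0,0,0,0,0,5,0],[0,0,0,0,0,0,0],[0,0,0,0,0,0,0],[0,0,0,0,0,0,0.1],[0,0,0,0,0,0,0.2],[0,0,0,0,0,0,0.3],[0,0,0,0,0,0,0.4],[0,0,0,0,0,0,0.4],[0,0,0,0,0,0,0.4]]'
python3 -m creep '[[0,0,-3,0,0,0,0.4],[0,0,-5,0,0,0,0.4],[0,0,-10,0,0,0,0.4],[0,0,-20,0,0,0,0.4],[0,0,-30,0,0,0,0.4],[0,0,-30,0,0,0,0.4],[0,0,-30,0,0,0,0.4],[0,0,-30,0,0,0,0.4],[0,0,0,0,0,0,0.4],[0,0,0,0,0,0,0.4]]'
python3 pol.py; python3 -c "
from h import *
go([.40,-.48,.2])"
```

```text
time_s: 29.6
tcp_pos: [0.4875, -0.2374, 0.0476]
ee_rot: [[0.785, 0.619, -0.0], [0.619, -0.785, 0.0], [-0.0, -0.0, -1.0]]
wrist_force: [-0.1, 0.1, 0.2]
gripper_width: 0.395
time_s: 30.85
tcp_pos: [0.487, -0.2372, 0.2053]
ee_rot: [[0.785, 0.619, -0.0], [0.619, -0.785, 0.001], [0.0, -0.001, -1.0]]
wrist_force: [-0.5, 0.5, -0.1]
gripper_width: 0.403
pointer -78.17852028584126
0.075 [ 0.6237 -0.2404  0.075 ]
dark half-max -84.0 -74.0 centroid -79.12289381006116
{-110: 144, -108: 144, -106: 143, -104: 142, -102: 142, -100: 143, -98: 144, -96: 144, -94: 144, -92: 144, -90: 142, -88: 133, -86: 119, -84: 93, -82: 70, -80: 59, -78: 62, -76: 75, -74: 97, -72: 119, -70: 136, -68: 144, -66: 146, -64: 145, -62: 144, -60: 144, -58: 144, -56: 144, -54: 144, -52: 144, -50: 144, -48: 144, -46: 144, -44: 144, -42: 144}
0.078 [ 0.6233 -0.2412  0.078 ]
dark half-max -80.0 -72.0 centroid -76.10204124107011
0.076 [ 0.6236 -0.2409  0.076 ]
dark half-max -82.0 -74.0 centroid -78.12023398275204
t 31.3 pos [ 0.4875 -0.2374  0.2052] theta 38.27 tilt [-6.e-04  1.e-04 -1.e+00] j1,6 [  -8.8 -132.9] F [-0.3 -0.4  0.2] w 0.398
shift tool mm [-219.   136.2    5.3]
```

Now I'll move the arm clear for an unobstructed top view.

```bash
python3 -m creep '[[-22,14,0,0,0,0,0.4],[-22,14,0,0,0,0,0.4],[-22,14,0,0,0,0,0.4],[-22,14,0,0,0,0,0.4],[-22,14,0,0,0,0,0.4],[-22,14,0,0,0,0,0.4],[-22,14,0,0,0,0,0.4],[-22,14,0,0,0,0,0.4],[-22,14,0,0,0,0,0.4],[-22,14,0,0,0,0,0.4]]'
python3 - <<'E'
from h import *
T=np.mean([capture("top")["color"] for _ in range(6)],0);B=np.mean([capture("scene")["color"] for _ in range(6)],0)
c=capture("top")
p=px(c,[.623,-.241,.076]);print(p)
x,y=int(p[0])-30,int(p[1])-30;print(x,y)
i=cv2.resize(T[y:y+60,x:x+60],(590,590),interpolation=cv2.INTER_CUBIC);k=cv2.resize(B[130:275,150:200+5],None,fx=3.6,fy=3.6)
cv2.imwrite("pics/k.png",np.hstack([i,cv2.resize(T[100:245,200:252],(205,590))]).clip(0,255).astype(np.uint8))
E
```

```text
time_s: 32.55
tcp_pos: [0.4012, -0.4844, 0.2053]
ee_rot: [[0.785, 0.619, -0.0], [0.619, -0.785, 0.0], [-0.0, -0.0, -1.0]]
wrist_force: [-0.3, 0.2, -0.7]
gripper_width: 0.401
[331.57879789 155.55469496]
301 125
```

View pics/k.png

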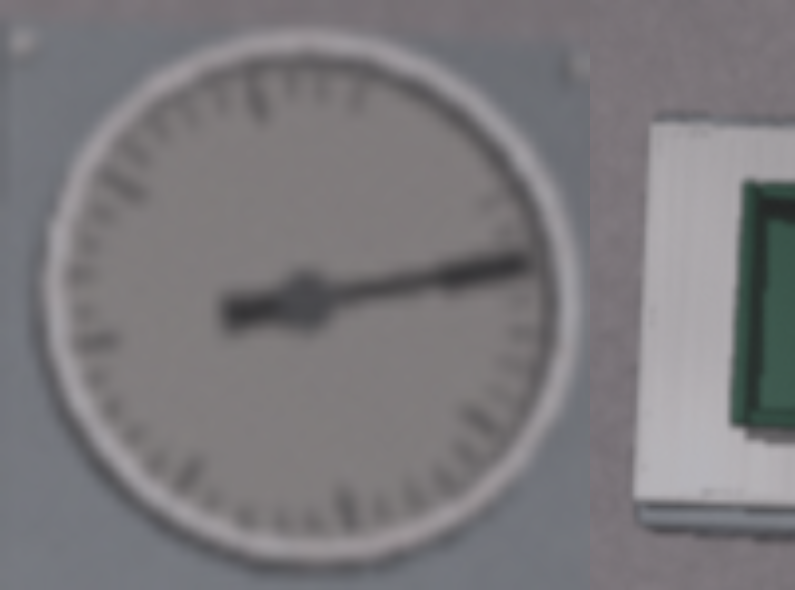

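The top view shows the zero bar at (440–527, 278–262) directly under the pointer, and the pot standing inside the platform edges. The scene-camera polar check agrees: bar about −79°, pointer about −78°. I'm handing in.

```bash
python3 -c "
from h import *
print(finish_job())"
```

```text
the job is handed in; nothing more can be done
None
```

The green pot is standing on the scale's platform, and the trim knob is turned so the zero bar lies under the pointer. The job was handed in at about 33 s with the gripper clear of everything.

- **Pot:** I gripped it by the rim and lowered it in 1–4 mm steps until the platform carried its whole weight, about 5.9 N. The commanded sink stayed near 10 mm, well under the 23 mm limit, though I did not measure the platform's movement directly.
- **Knob:** I turned it about 179° clockwise in one hold, opened the fingers and lifted out.
- **Last checks:** The top view showed the bar under the pointer. The scene camera put the bar at about −79° and the pointer at −78.2°. A rough reading from the top view differed by about 1.3°, which is within the bar's half-width of about 4.6°.
- **What disagreed:**
  - The two cameras' fits of the knob bar's direction differed by about 24°, so I used a value in between, and the fingers closed on the bar at its 12 mm width.
  - The trained networks did not find the pointer or the zero mark, so I read the dial from the pictures.
- **Bystanders:** I did not touch the round pot, the blue pot, the scoop or the brush.

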